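# Turn a keyed tin lid onto its pin and press it shut

### The job

The lid of the big keyed tin on the glass shelf is riding up on the pin that sticks out of the tin's rim. With a fingertip, push the lid's peg round until the notch in the lid's edge stands over the pin, then press the lid fully home. Do not lift the lid, leave everything else on the shelf where it stands, and finish clear of it all.

Things in the scene. Friction and masses are not known exactly. Their poses are not given: they have to be found in the camera images.
- tin: The keyed tin: a fixed round aluminium can, 114 mm across, held in a low steel collar on the glass shelf (shelf top 16 mm above the work surface). Its rim is 80 mm above the shelf. Origin: centre of its underside, at the shelf top; x points along the pin, z up.
- lid_center (a point): Centre of the top of the tin's lid, on its upright turning axis. The lid is an aluminium disc 115 mm across, 12 mm thick (its middle, 80 mm across, 1 mm higher). Unseated, the middle of its top is 101.5 mm above the shelf, with an 8.5 mm gap under its edge; fully home, 93.5 mm. It turns either way without a stop. The top is bare but for the turning peg and can be pressed anywhere.
- lid_peg (a point): Top centre of the turning peg: an upright round steel peg, 14 mm across, that stands 26 mm above the lid's edge face (25 mm above its raised middle), 46 mm from the lid's axis, on the side directly opposite the notch. Pushed sideways (about 3 N) it turns the lid, which stays where it is left.
- lid_notch (a point): Middle of the notch, at the level of the lid's edge face, 50 mm from the lid's axis. The notch is a straight-sided slot 18 mm wide cut right through the lid's edge, from 40 mm off the axis out to the rim.
- tin_pin (a point): A point on the top of the tin's fixed pin, 50 mm from the lid's axis. The pin is a round steel bar 8 mm thick that lies radially on the tin's rim from 42 to 74 mm off the axis, so that its outer end sticks out 16 mm past the lid and is seen from above; its top is 88 mm above the shelf. Until the notch stands over the pin the lid is blocked, giving only 1 to 4 mm under a hard push.
- lid_turn (a joint): Angle of the lid on the tin (rad), growing anticlockwise seen from above; the notch stands over the pin at 0 and at every whole turn (2 pi). It starts anywhere from 0.8 to 5.48. The notch clears the pin within about 0.08 rad either way.
- lid_press (a joint): How far the lid has been pressed down (m): 0 at the start, 0.008 fully home; negative if lifted. A tight seal holds it where it is left; it takes about 6 N to move it.
- jar: Bystander: closed brown jar with a white cap, 72 mm across, 105 mm tall; loose, standing on the shelf. Origin at the centre of its underside.
- cup: Bystander: yellow melamine cup, 80 mm across the rim, 85 mm tall; loose, standing on the shelf. Origin at the centre of its underside.
- small_tin: Bystander: plain round aluminium tin with a push-on lid, 76 mm across, 75 mm tall, already shut; loose, standing on the shelf. Origin at the centre of its underside.
- tray: Bystander: empty bamboo tray, 150 x 220 x 25 mm; loose, standing on the shelf. Origin at the centre of its underside.
- bowl: Bystander: white bowl, 104 mm across, 50 mm tall; loose, standing on the shelf. Origin at the centre of its underside.
- spice: Bystander: small spice jar with a black cap, 44 mm across, 95 mm tall; loose, standing on the shelf. Origin at the centre of its underside.
- puck: Bystander: round cork coaster, 90 mm across, 12 mm thick; loose, standing on the shelf. Origin at the centre of its underside.

How it is judged (in metres and radians):
At the end, for the whole second after the job is handed in: The lid is at rest, pressed down at least 6.2 of its 8 mm, with the middle of its notch within 7 mm of the pin (seen from above) (value of joint lid_press above 0.0062 m and horizontal distance between lid_notch and tin_pin below 0.007 m and velocity of joint lid_turn between -0.05 and 0.05 rad/s); the robot touches nothing.
It fails at once if the lid is lifted more than 4 mm (value of joint lid_press below -0.004 m).
It fails at once if a bystander is moved more than 25 mm (distance of any of jar, cup, small_tin, tray, bowl, spice, puck from where it was at the start of the episode above 0.025 m).
It also fails if it takes over 48 s, if anything falls off the work surface, if the arm or the gripper's body presses on something with over 40 N, if the wrist force passes 120 N, or if a joint passes its speed limit or range.

### The arm

A 6-joint arm with a two-finger parallel gripper is mounted at the origin on the work surface. World frame = base frame: x ahead of the robot, y to its left, z up, the work surface at z = 0. Lengths are in m, angles in degrees, forces in N, time in s.
With the tool pointing down it reaches from about 0.25 to 0.85 m from the base axis. Payload 12.5 kg.
Tool frame: the origin (TCP) lies at the very end of the fingers, on their centre line; the grasp point (between the pads) lies ctrl.grip_depth behind it (ctrl.grip_depth is the distance from the TCP to the grasp point, in m); z points along the fingers, y is the line along which they close (so a half turn about z gives the same grasp; the last joint's range is limited). The gripper opens to 93 mm and grips with 3 to 60 N. Pads are 15 mm wide; open, the fingers measure 128 mm over their backs; the gripper's body (75 mm by 188 mm) begins 65 mm behind the grasp point.
Start: joints at [59.668, 20.094, 94.641, -0, 65.266, -4.847], TCP at [0.237, 0.496, 0.219] pointing down, gripper open.
Joint ranges: [-157.81, 157.81], [-45, 120.19], [0.68, 151.7], [-89.99, 269.99], [4.06, 180], [-164.3, 164.3]. Speed limits (degrees/s): [127.2, 127.2, 159.86, 180, 180, 180].

### API

Orientations are given as a 3x3 rotation matrix whose columns are the frame's x, y, z axes.
In Python, from cell import ctrl, read_camera, get_calibration gives the robot as it stands.
- The arm moves only by the tool carry_out, never from a script. Its argument "commands" is a list of rows, each a list of 7 numbers: the finger opening in m, from 0 to 0.093, then the shift along the world's x, y, z in m, then the turn, a rotation vector about the world's x, y, z in rad. In form: [[claw, tx, ty, tz, ax, ay, az], ...]. A call has 1 to 12 rows; each row is the pose to reach, as a shift and turn from the pose commanded when the call began; what a row does not reach only later rows make up. A row lasts 1/12 s, in which the tool goes at most 41.7 mm and 7.16 degrees, less where a joint would pass 70% of its speed; a pose out of reach is approached as far as the arm can. A call with a gripper value outside its range is refused whole. The fingers move at their own pace and stop on an object; "force" is the grip in N (left out, the last holds). Time passes only in rows, so rows that repeat a pose let the fingers close. It gives the time, the measured TCP pose, the force, the opening and the grip force at its end, in the units of the state.
- ctrl.get_state(): the state, without advancing time (a new reading comes with each control period).
- read_camera(name): name is "scene" or "top" or "wrist"; returns the picture (384x512x3 uint8, blue, green, red); there is no depth.
- get_calibration(name): a dict with "fx", "fy", "cx", "cy" (pixels), "xyz" and "attitude" of the camera in the world; the wrist camera has in their place "hand_eye" (4x4, takes a point from camera to tool coordinates, whose origin is the TCP and whose axes are the flange's). Camera axes: x right, y up, looking along -z (the intrinsics and any distortion apply to the point x, -y, -z); pixel columns grow to the right and rows downward; lengths in m; the calibration is good to about 2 mm. A picture is of the moment at which its call begins: read the wrist's pose just before it. get_calibration takes no time and is no camera call.
- ctrl.close_job(): hands the job in; it is judged then, once.
The state is a dict: "time": time; "q": joint angles; "dq": joint speeds; "joint_efforts": joint torques, N m; "position": TCP position; "ee_rot": TCP orientation; "contact_force": force on the tool from outside, world axes, zero at the start; "moment": the same for the moment, N m; "grip_width": finger opening in m; "gripper_force": force on a finger pad.
Only numpy, scipy, OpenCV 4.12 (cv2) and the standard library are available. Lean on these libraries where they do the work, as an engineer would, in place of code of your own. Each camera call takes 0.05 s, during which the arm holds its last target. There are 200 camera calls.

## Working session

There is one attempt and no reset: what is moved stays moved. The work goes in short steps, Python scripts to look and compute and a tool call to move; the robot and the scene stay as the last step left them, time stands still between calls to the robot, and variables do not carry over. Pictures are saved under pics/ and viewed, at most 10 in all, crops included, and the job is handed in when it is done.

Besides the shell and the picture viewer there is one more tool, called by a JSON object that holds its "fn" and its "kwargs", one argument or row to a line. carry_out: Moves the arm, as the interface text tells. Its arguments: {"type":"object","properties":{"commands":{"type":"array"},"force":{"type":"number"}},"required":["commands"]}

```bash
mkdir -p pics; ls; python3 - <<'E'
from cell import ctrl, read_camera, get_calibration
import cv2
for n in ("top","scene"):
    cv2.imwrite(f"pics/{n}0.png",read_camera(n)); print(n,get_calibration(n))
print(get_calibration("wrist")); s=ctrl.get_state(); print(s["time"],s["position"],s["ee_rot"],s["contact_force"])
E
```

```text
pics
top {'fx': 357.2898289987124, 'fy': 357.2898289987124, 'cx': 260.39758789908797, 'cy': 194.71898289674112, 'xyz': array([ 0.55885727, -0.02912032,  0.92891054]), 'attitude': array([[ 0.00585074,  0.99926603, -0.03785728],
       [-0.99983089,  0.00650571,  0.01720093],
       [ 0.01743459,  0.03775024,  0.9991351 ]])}
scene {'fx': 393.23153863680085, 'fy': 393.23153863680085, 'cx': 253.2890382779194, 'cy': 192.8728504999105, 'xyz': array([ 1.25523389, -0.05082085,  0.96799867]), 'attitude': array([[ 0.03852967, -0.78864182,  0.61364447],
       [ 0.99923784,  0.03425642, -0.01871484],
       [-0.00626196,  0.61389785,  0.78936064]])}
{'fx': 330.3132615925711, 'fy': 330.3132615925711, 'cx': 258.6474037721241, 'cy': 194.70065777680884, 'hand_eye': array([[-9.88496937e-04,  9.54427727e-01,  2.98440509e-01,
         8.41876588e-02],
       [ 9.99999511e-01,  9.45332154e-04,  2.88986359e-04,
         3.76416140e-04],
       [-6.30881586e-06,  2.98440649e-01, -9.54428195e-01,
        -1.65642761e-01],
       [ 0.00000000e+00,  0.00000000e+00,  0.00000000e+00,
         1.00000000e+00]])}
0.1 [0.23649641 0.49623601 0.21816469] [[-9.02710571e-01  4.30248063e-01 -4.77938876e-04]
 [ 4.30248325e-01  9.02710147e-01 -8.76811297e-04]
 [ 5.41939102e-05 -9.97139227e-04 -9.99999501e-01]] [-0.14253114  0.33911779 -0.40647408]
```

View pics/top0.png

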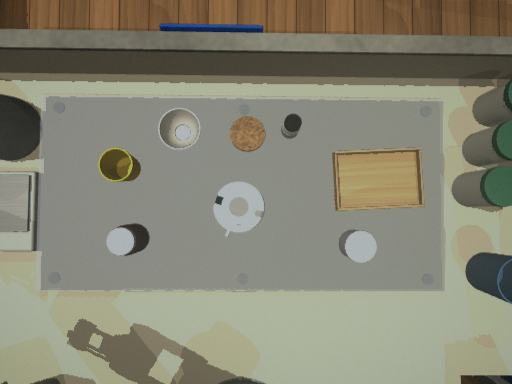

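View pics/scene0.png

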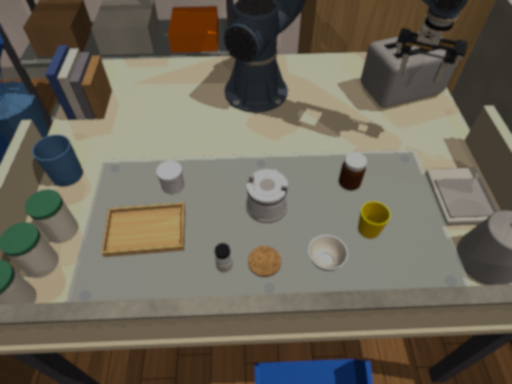

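The lid is at about (239,207) in the top view. There is a dark mark at (219,200), a grey one at (259,213), and the pin is probably at (227,233). I'll enlarge that area and compute positions.

```bash
cat > h.py <<'E'
from cell import ctrl, read_camera, get_calibration
import cv2, numpy as np
def ray(name,u,v,z,st=None):
    c=get_calibration(name)
    if name=="wrist":
        T=np.eye(4);T[:3,:3]=np.array(st["ee_rot"]);T[:3,3]=st["position"];T=T@c["hand_eye"];R=T[:3,:3];p=T[:3,3]
    else: R=c["attitude"];p=c["xyz"]
    d=R@np.array([(u-c["cx"])/c["fx"],-(v-c["cy"])/c["fy"],-1])
    return (p+d*(z-p[2])/d[2]).round(4)
E
python3 - <<'E'
from h import *
for n,a,b,c in (("lid",239,207,.1165),("notch",219,200,.1165),("peg",259,213,.1425),("pin",227,233,.1)): print(n,ray("top",a,b,c))
print(ray("scene",267,185,.1165))
im=cv2.imread("pics/top0.png")[170:245,195:285]; im2=cv2.imread("pics/scene0.png")[155:230,225:315]
cv2.imwrite("pics/z0.png",cv2.resize(np.vstack([im,im2])[:, :],None,fx=4,fy=4,interpolation=2))
E
```

```text
lid [0.5614 0.0053 0.1165]
notch [0.577  0.0508 0.1165]
peg [ 0.5484 -0.0398  0.1425]
pin [0.5013 0.0332 0.1   ]
[0.5672 0.0086 0.1165]
```

View pics/z0.png

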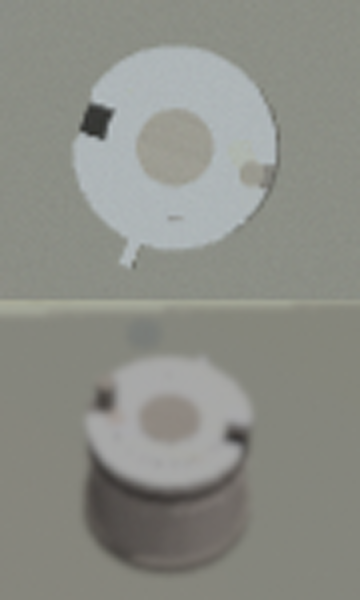

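The notch (dark square) is at about 71° around the lid, the peg opposite it at about 251°, and the pin at about 155°. The peg and notch agree, and the pin tip at 66 mm fits the sizes given. The lid needs roughly +84° anticlockwise. I'll go above the peg with the fingers set to straddle it.

{"fn": "carry_out", "kwargs": {
  "commands": [
    [0.034,0.312,-0.536,0.0,0,0,-1.466],
    [0.034,0.312,-0.536,0.0,0,0,-1.466],
    [0.034,0.312,-0.536,0.0,0,0,-1.466],
    [0.034,0.312,-0.536,0.0,0,0,-1.466],
    [0.034,0.312,-0.536,0.0,0,0,-1.466],
    [0.034,0.312,-0.536,0.0,0,0,-1.466],
    [0.034,0.312,-0.536,0.0,0,0,-1.466],
    [0.034,0.312,-0.536,0.0,0,0,-1.466],
    [0.034,0.312,-0.536,0.0,0,0,-1.466],
    [0.034,0.312,-0.536,0.0,0,0,-1.466],
    [0.034,0.312,-0.536,0.0,0,0,-1.466],
    [0.034,0.312,-0.536,0.0,0,0,-1.466]
  ]
}}

```text
time: 1.1
position: [0.4887, 0.0623, 0.2186]
ee_rot: [[0.34, 0.94, -0.0], [0.94, -0.34, 0.0], [-0.0, -0.0, -1.0]]
contact_force: [0.3, 0.7, 0.3]
grip_width: 0.034
gripper_force: 0.0
```

{"fn": "carry_out", "kwargs": {
  "commands": [
    [0.034,0.06,-0.103,0.0,0,0,0],
    [0.034,0.06,-0.103,0.0,0,0,0],
    [0.034,0.06,-0.103,0.0,0,0,0],
    [0.034,0.06,-0.103,0.0,0,0,0],
    [0.034,0.06,-0.103,0.0,0,0,0]
  ]
}}

```text
time: 1.52
position: [0.5483, -0.04, 0.2179]
ee_rot: [[0.336, 0.942, -0.001], [0.942, -0.336, 0.0], [-0.0, -0.001, -1.0]]
contact_force: [-0.4, 0.4, -0.1]
grip_width: 0.0342
gripper_force: 0.0
```

```bash
python3 - <<'E'
from h import *
s=ctrl.get_state(); im=read_camera("wrist"); cv2.imwrite("pics/w1.png",im)
print(s["position"],s["q"],s["contact_force"])
np.save("w1.npy",np.r_[s["position"],np.ravel(s["ee_rot"])])
E
```

```text
[ 0.54829443 -0.03999349  0.21792698] [-9.02483812e+00  2.01434520e+01  9.46756853e+01  1.93410783e-03
  6.52452043e+01  1.06020384e+01] [-0.36345467  0.37644048 -0.07317254]
```

View pics/w1.png

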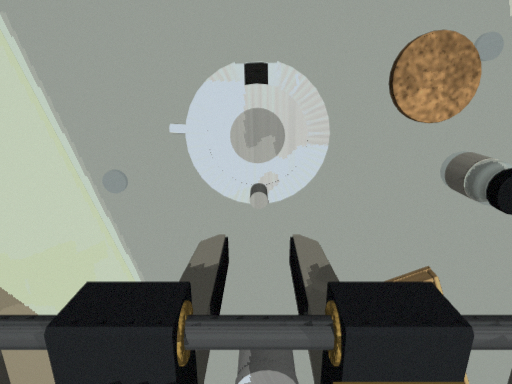

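The wrist view is clear: lid centre (258,133), notch (257,73), pin tip (171,128), peg top (260,201).

```bash
python3 - <<'E'
from h import *
w=np.load("w1.npy"); st=dict(position=w[:3],ee_rot=w[3:].reshape(3,3))
r=lambda u,v,z:ray("wrist",u,v,z,st)
im=cv2.imread("pics/w1.png")
g=cv2.cvtColor(im,cv2.COLOR_BGR2GRAY)
m=(g<50).astype(np.uint8); m[:55]=0;m[95:]=0;m[:,:235]=0;m[:,280:]=0
M=cv2.moments(m); nu=(M['m10']/M['m00'],M['m01']/M['m00'])
c=r(258,133,.1175)
ext=[r(187,133,.1165),r(329,133,.1165)]
P=dict(c=c,extc=(ext[0]+ext[1])/2,notch=r(*nu,.1165),peg=r(260,201,.1425),pin=r(172,128,.103))
print(nu, np.linalg.norm(ext[0]-ext[1]))
for k,p in P.items():
    d=(p-c)[:2]; print(k,p,np.hypot(*d).round(4),np.degrees(np.arctan2(d[1],d[0])).round(1))
E
```

```text
(255.9105504587156, 73.08944954128441) 0.11364809721240386
c [0.5648 0.0097 0.1175] 0.0 0.0
extc [0.5647  0.00965 0.1165 ] 0.0001 -153.4
notch [0.5784 0.0526 0.1165] 0.045 72.4
peg [ 0.5499 -0.0368  0.1425] 0.0488 -107.8
pin [0.4977 0.0363 0.103 ] 0.0722 158.4
```

Descend, straddling the peg with 10 mm of clearance on each side.

{"fn": "carry_out", "kwargs": {
  "commands": [
    [0.034,0.002,0.004,-0.02,0,0,0],
    [0.034,0.002,0.004,-0.05,0,0,0],
    [0.034,0.002,0.004,-0.07,0,0,0],
    [0.034,0.002,0.004,-0.08,0,0,0],
    [0.034,0.002,0.004,-0.088,0,0,0],
    [0.034,0.002,0.004,-0.092,0,0,0],
    [0.034,0.002,0.004,-0.092,0,0,0]
  ]
}}

```text
time: 2.15
position: [0.5501, -0.0343, 0.1267]
ee_rot: [[0.333, 0.943, -0.0], [0.943, -0.333, 0.0], [0.0, -0.0, -1.0]]
contact_force: [-1.0, 0.2, 1.0]
grip_width: 0.0344
gripper_force: 0.0
```

```bash
python3 - <<'E'
import numpy as np
c=np.array([.5645,.0085]);p0=np.array([.5503,-.036])
for k in range(1,13):
    for d in (np.radians(-108)+k*np.radians(7),):
        print(k,(c+.046*np.array([np.cos(d),np.sin(d)])-p0).round(4),round(k*.1222,3))
E
```

```text
1 [ 0.0054 -0.0007] 0.122
2 [ 0.011  -0.0014] 0.244
3 [ 0.0166 -0.0014] 0.367
4 [ 0.0222 -0.0008] 0.489
5 [0.0276 0.0005] 0.611
6 [0.0329 0.0025] 0.733
7 [0.0379 0.0051] 0.855
8 [0.0425 0.0083] 0.978
9 [0.0467 0.012 ] 1.1
10 [0.0504 0.0162] 1.222
11 [0.0536 0.0208] 1.344
12 [0.0562 0.0258] 1.466
```

{"fn": "carry_out", "kwargs": {
  "commands": [
    [0.034,0.0054,-0.0007,0,0,0,0.122],
    [0.034,0.011,-0.0014,0,0,0,0.244],
    [0.034,0.0166,-0.0014,0,0,0,0.367],
    [0.034,0.0222,-0.0008,0,0,0,0.489],
    [0.034,0.0276,0.0005,0,0,0,0.611],
    [0.034,0.0329,0.0025,0,0,0,0.733],
    [0.034,0.0379,0.0051,0,0,0,0.855],
    [0.034,0.0425,0.0083,0,0,0,0.978],
    [0.034,0.0467,0.012,0,0,0,1.1],
    [0.034,0.0504,0.0162,0,0,0,1.222],
    [0.034,0.0536,0.0208,0,0,0,1.344],
    [0.034,0.0562,0.0258,0,0,0,1.466]
  ]
}}

```text
time: 3.15
position: [0.6063, -0.0088, 0.1276]
ee_rot: [[-0.905, 0.425, -0.0], [0.425, 0.905, -0.0], [0.0, -0.0, -1.0]]
contact_force: [-3.6, -2.0, -0.3]
grip_width: 0.0342
gripper_force: 1.5
```

```bash
python3 - <<'E'
from h import *
s=ctrl.get_state(); im=read_camera("wrist"); cv2.imwrite("pics/w2.png",im)
print(s["position"],s["q"],s["contact_force"])
np.save("w2.npy",np.r_[s["position"],np.ravel(s["ee_rot"])])
E
```

```text
[ 0.60628842 -0.00880627  0.12758055] [-5.21988464e+00  3.17138510e+01  9.05465501e+01 -2.70222288e-02
  5.77561518e+01 -7.00636576e+01] [-3.63433513 -2.02138527 -0.33844641]
```

View pics/w2.png

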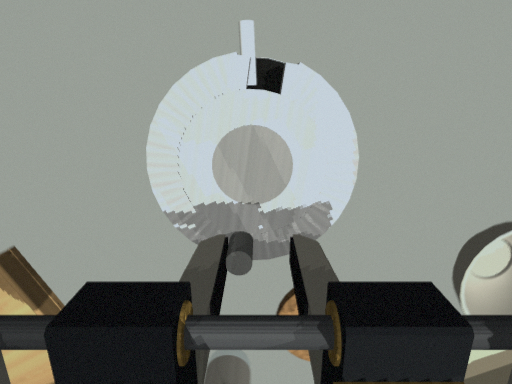

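The peg rests on the trailing finger. The notch (inner corners about (247,90) and (281,93)) already partly shows the pin at (247–256,60–85), so I'll compute what angle remains.

```bash
python3 - <<'E'
from h import *
w=np.load("w2.npy"); st=dict(position=w[:3],ee_rot=w[3:].reshape(3,3))
r=lambda u,v,z:ray("wrist",u,v,z,st)
im=cv2.imread("pics/w2.png")
cv2.imwrite("pics/z2.png",cv2.resize(im[10:110,200:330],None,fx=6,fy=6,interpolation=cv2.INTER_NEAREST))
c=(r(147,157,.1165)+r(358,157,.1165))/2
P=dict(c162=r(252,163,.1175),l=r(247,90,.1165),rr=r(281,93,.1165),nin=r(264,91.5,.1165),pinend=r(247,21,.102),pinout=r(248,50,.104),peg=r(239,263,.1425))
c=P['c162'];print(np.linalg.norm(r(147,157,.1165)-r(358,157,.1165)))
for k,p in P.items():
    d=(p-c)[:2]; print(k,p,np.hypot(*d).round(4),np.degrees(np.arctan2(d[1],d[0])).round(1))
E
```

```text
0.1141615083992849
c162 [0.5622 0.0083 0.1175] 0.0 0.0
l [0.5271 0.0222 0.1165] 0.0378 158.4
rr [0.5358 0.0373 0.1165] 0.0392 132.3
nin [0.5314 0.0298 0.1165] 0.0376 145.1
pinend [0.496  0.0367 0.102 ] 0.072 156.8
pinout [0.509  0.0311 0.104 ] 0.0579 156.8
peg [ 0.6017 -0.0174  0.1425] 0.0471 -33.0
```

View pics/z2.png

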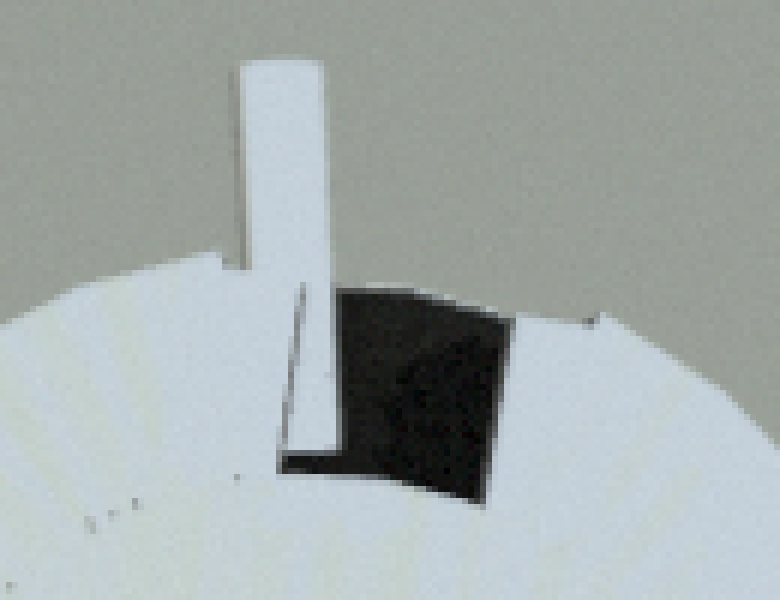

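The pin is at about 156.8° and the notch at about 146°, so about 10.5° remains.

{"fn": "carry_out", "kwargs": {
  "commands": [
    [0.034,0.0008,0.0027,0,0,0,0.061],
    [0.034,0.0016,0.0054,0,0,0,0.122],
    [0.034,0.0024,0.0081,0,0,0,0.183],
    [0.034,0.0024,0.0081,0,0,0,0.183],
    [0.034,0.0024,0.0081,0,0,0,0.183]
  ]
}}

```text
time: 3.62
position: [0.6091, -0.0008, 0.1274]
ee_rot: [[-0.965, 0.262, 0.001], [0.262, 0.965, -0.0], [-0.001, 0.0, -1.0]]
contact_force: [-0.4, -0.1, 0.9]
grip_width: 0.0339
gripper_force: 0.2
```

```bash
python3 - <<'E'
from h import *
s=ctrl.get_state(); im=read_camera("wrist"); cv2.imwrite("pics/w3.png",im)
print(s["position"],s["contact_force"])
np.save("w3.npy",np.r_[s["position"],np.ravel(s["ee_rot"])])
cv2.imwrite("pics/z3.png",cv2.resize(im[10:110,200:330],None,fx=6,fy=6,interpolation=cv2.INTER_NEAREST))
E
```

```text
[ 0.60911447 -0.00082853  0.12744901] [-0.37736684 -0.13845091  0.88326491]
```

View pics/z3.png

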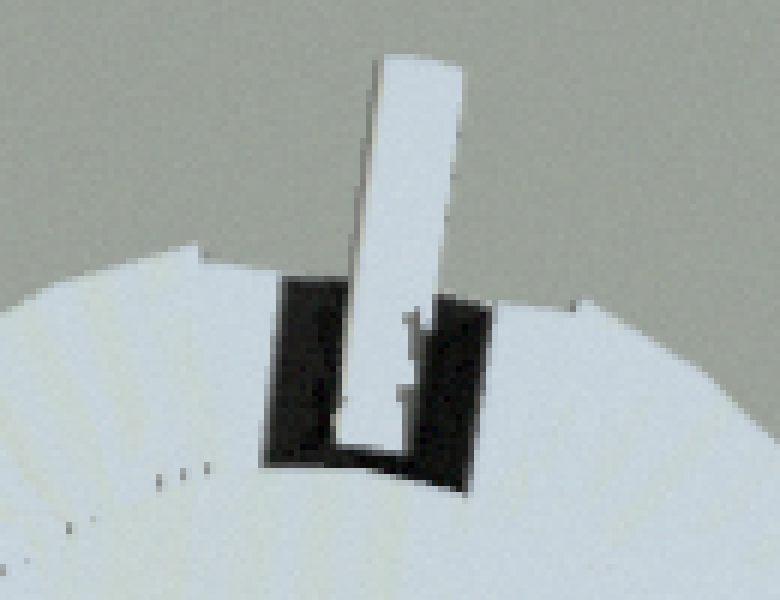

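The notch is centred over the pin to within about 1 mm. I'll back the finger off the peg, lift clear, close the fingers and move over the lid centre.

{"fn": "carry_out", "kwargs": {
  "commands": [
    [0.034,-0.001,-0.004,0.0,0,0,0],
    [0.034,-0.001,-0.004,0.02,0,0,0],
    [0.034,-0.001,-0.004,0.045,0,0,0],
    [0.034,-0.001,-0.004,0.045,0,0,0],
    [0.0,-0.046,0.009,0.045,0,0,0],
    [0.0,-0.046,0.009,0.045,0,0,0],
    [0.0,-0.046,0.009,0.045,0,0,0],
    [0.0,-0.046,0.009,0.02,0,0,0],
    [0.0,-0.046,0.009,0.0,0,0,0],
    [0.0,-0.046,0.009,-0.006,0,0,0],
    [0.0,-0.046,0.009,-0.006,0,0,0]
  ],
  "force": 10
}}

```text
time: 4.58
position: [0.5628, 0.008, 0.1194]
ee_rot: [[-0.966, 0.26, -0.002], [0.26, 0.966, 0.0], [0.002, -0.0, -1.0]]
contact_force: [0.3, -0.5, -0.1]
grip_width: 0.0008
gripper_force: 0.0
```

{"fn": "carry_out", "kwargs": {
  "commands": [
    [0.0,0,0,-0.002,0,0,0],
    [0.0,0,0,-0.004,0,0,0],
    [0.0,0,0,-0.006,0,0,0],
    [0.0,0,0,-0.008,0,0,0],
    [0.0,0,0,-0.009,0,0,0],
    [0.0,0,0,-0.01,0,0,0],
    [0.0,0,0,-0.01,0,0,0],
    [0.0,0,0,-0.01,0,0,0]
  ]
}}

```text
time: 5.25
position: [0.5638, 0.0081, 0.1119]
ee_rot: [[-0.966, 0.259, 0.003], [0.259, 0.966, -0.0], [-0.003, 0.0, -1.0]]
contact_force: [-0.9, -1.4, 6.1]
grip_width: 0.0008
gripper_force: 3.0
```

The lid is going down at about 6 N, past the blocked range. Continue until it bottoms.

{"fn": "carry_out", "kwargs": {
  "commands": [
    [0.0,0,0,-0.001,0,0,0],
    [0.0,0,0,-0.002,0,0,0],
    [0.0,0,0,-0.003,0,0,0],
    [0.0,0,0,-0.004,0,0,0],
    [0.0,0,0,-0.005,0,0,0],
    [0.0,0,0,-0.005,0,0,0]
  ]
}}

```text
time: 5.75
position: [0.5641, 0.0081, 0.1092]
ee_rot: [[-0.966, 0.259, 0.004], [0.259, 0.966, -0.0], [-0.004, 0.0, -1.0]]
contact_force: [-10.1, -0.6, 31.7]
grip_width: 0.0005
gripper_force: 16.0
```

Bottomed: z is 0.1092 (home is 0.1095) and the force rose to 32 N. Retreat and check.

{"fn": "carry_out", "kwargs": {
  "commands": [
    [0.0,0,0,0.005,0,0,0],
    [0.0,0,0,0.02,0,0,0],
    [0.0,0,0,0.05,0,0,0],
    [0.0,0,0,0.09,0,0,0],
    [0.0,0,0,0.12,0,0,0],
    [0.0,0,0,0.12,0,0,0],
    [0.0,0,0,0.12,0,0,0]
  ]
}}

```text
time: 6.33
position: [0.5635, 0.0083, 0.2273]
ee_rot: [[-0.966, 0.259, 0.004], [0.259, 0.966, -0.0], [-0.004, 0.001, -1.0]]
contact_force: [-0.3, -0.5, -0.8]
grip_width: 0.0005
gripper_force: 0.0
```

```bash
python3 - <<'E'
from h import *
s=ctrl.get_state(); cv2.imwrite("pics/w4.png",read_camera("wrist")); print(s["position"],s["contact_force"])
E
```

```text
[0.5634553  0.00825113 0.22734766] [-0.25575734 -0.53638161 -0.76751523]
```

View pics/w4.png

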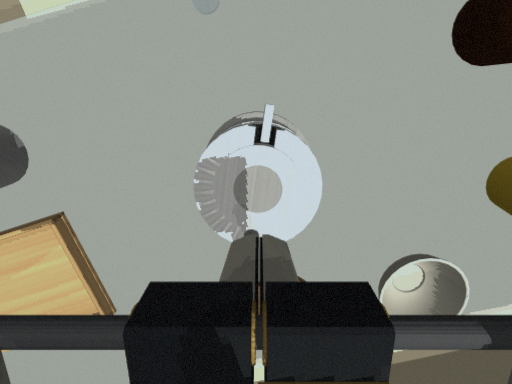

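The pin lies in the notch at (266,125), the arm is clear, and the bystanders look undisturbed.

```bash
python3 -c "
from cell import ctrl
print(ctrl.close_job())"
```

```text
the job is handed in; nothing more can be done
None
```

The lid is turned so its notch sits over the pin and pressed fully home (measured 0.1092 m, home is 0.1095 m), the bystanders were not touched, the arm is clear, and the job is handed in at about 6.4 s on the robot's clock.

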